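# Load the chip carrier and snap the housing covers shut

## Robot

A 7-joint arm with a two-finger parallel gripper is mounted at the origin on the work surface. World frame = base frame: x ahead of the robot, y to its left, z up, the work surface at z = 0. Lengths are in m, angles in degrees, forces in N, time in s.
With the tool pointing down it reaches from about 0.425 to 1.025 m from the base axis. Payload 9.4 kg.
Tool frame: the origin (TCP) lies at the centre of the arm's flange, where the gripper is bolted on; the fingertips stand 173 mm ahead of it and the grasp point (between the pads) lies 155 mm ahead of it; z points along the fingers, y is the line along which they close (so a half turn about z gives the same grasp; the last joint's range is limited). The gripper opens to 85 mm and grips with 20 to 120 N. Pads are 22 mm wide; open, the fingers measure 114 mm over their backs; the gripper's body (76 mm by 85 mm) begins 54 mm behind the grasp point. The pads swing forward as they close: fully open they stand 13 mm farther back than shut.
Start: joints at [63.214, 34.337, -0.143, 91.639, 0.103, 54.024, -4.572], TCP at [0.276, -0.67, 0.405] pointing down, gripper open.
Joint ranges: [-147.43, 147.43], [-19.82, 112.94], [-74.19, 73.91], [6.32, 146.72], [-59.91, 239.91], [6.04, 106.73], [-150.56, 150.56]. Speed limits (degrees/s): [127.2, 127.2, 172.46, 172.46, 180, 180, 180].

## Interface

Orientations are given as [roll, pitch, yaw] about the fixed x, y, z axes, in that order (R = Rz(yaw) Ry(pitch) Rx(roll)).
In Python, from workcell import bot gives the robot as it stands.
- The arm moves only by the tool arm_command, never from a script. Its argument "plan" is a list that holds one entry, the list of rows, each a list of 7 numbers: the shift along the tool's x, y, z in m, then the turn, a rotation vector about the tool's x, y, z in rad, then the finger opening in m, from 0 to 0.0854. In form: [[[x, y, z, rx, ry, rz, claw], ...]]. A call has 1 to 8 rows; each row shifts and turns the commanded pose from where the row before left it, along the tool's axes as they then stand; what a row does not reach is not made up. A row lasts 1/8 s, in which the tool goes at most 62.5 mm and 10.7 degrees, less where a joint would pass 70% of its speed; a pose out of reach is approached as far as the arm can. A call is refused whole if a number of a shift passes 0.0625 or a number of a turn 0.188, either way. A call with a gripper value outside its range is refused whole. The fingers move at their own pace and stop on an object; "force" is the grip in N (left out, the last holds). Time passes only in rows, so rows that do not move let the fingers close. It gives the time, the measured TCP pose, the force, the opening and the grip force at its end, in the units of the state.
- bot.get_state(): the state, without advancing time (a new reading comes with each control period).
- bot.grab_frame(name): name is "side" or "top" or "wrist"; returns the picture (420x560x3 uint8, blue, green, red); there is no depth.
- bot.camera_info(name): a dict with "K" (3x3 intrinsics, pixels), "world_to_cam" (4x4, takes a point from world to camera coordinates). Camera axes: x right, y down, z forward; pixel columns grow to the right and rows downward; lengths in m; the calibration is good to about 2 mm. A picture is of the moment at which its call begins: read the wrist's pose just before it. camera_info takes no time and is no camera call; for the wrist camera it gives the pose at the moment of the call.
- bot.job_done(): hands the job in; it is judged then, once.
The state is a dict: "time_s": time; "joint_positions": joint angles; "dq": joint speeds; "joint_efforts": joint torques, N m; "ee_pos": TCP position; "tcp_rot": TCP orientation; "force": force on the tool from outside, world axes, zero at the start; "wrist_torque": the same for the moment, N m; "opening": finger opening in m; "grip_force": force on a finger pad.
Only numpy, scipy, OpenCV 4.12 (cv2) and the standard library are available. Lean on these libraries where they do the work, as an engineer would, in place of code of your own. Each camera call takes 0.05 s, during which the arm holds its last target. There are 200 camera calls.

## Task

Slide the flat chip carrier, chip end first, into the slot in the end of the black housing until it is fully home against the stop and leave it there. Then swing both hinged covers over and press each one down until its catch holds it shut; the catches are set at different heights, so go by feel: push steadily, stop once a cover is caught and do not slam or crush it, and leave the lens mount, screwdriver and mouse where they are.

Things in the scene. Friction and masses are not known exactly. Their poses are not given: they have to be found in the camera images.
- housing: Black box, fixed, 110 mm (x) by 170 (y) by 55 high; origin at the centre of its underside on the bench, z up. Two open-topped bays side by side along y, each with an aluminium cover hinged at +x; near the wall at x = -55 mm each bay has a sprung roller catch on an adjustable block. Foot flanges 6 mm high stick out 20 mm at the long sides. Under the bays a flat slot opens in the +y end.
- slot_mouth (a point): Middle of the slot's mouth on the bench top, in the housing's +y end face (y = +85 mm); axes as the housing's. The slot is 43 mm wide (x), 10 high (bench top is its floor), and runs 70 mm towards -y. Two rails 10 mm high carry on its sides from the mouth to 20 mm outside, 43 mm apart, then flare to 35 mm outside.
- slot_stop (a point): Middle of the solid stop at the slot's inner end, on the bench top (housing y = +15 mm).
- cover_left (a joint): Angle (rad) of the cover nearest the slot mouth (mid-width at housing y = +42.5 mm): 0 flat, 1.57 upright, limit 1.9. The catch block's height is set by hand, up to 15 mm, differently in each bay: the cover comes to rest, caught, somewhere from 0 to 0.17. The catch is met about 0.09 before that and takes 8 to 15 N at the pad to pass; let go uncaught, the cover springs up past 0.5.
- cover_right (a joint): Angle of the other, identical cover (mid-width at housing y = -42.5 mm), same meaning.
- cover_left_hinge (a point): Point on the left cover's hinge axis at mid-width, at housing x = +50, z = 57.5 mm. Axes turn with the cover: y along the hinge, -x towards the free edge, +z out of its outer (upper) face. The cover is a plate 5 mm thick (2.5 to each side of the axis), 80 mm wide, reaching 107 mm from the axis to the free edge. At 0 rad its top is 60 mm above the bench.
- cover_right_hinge (a point): The same for the right cover.
- cover_left_pad (a point): Centre of the black thumb pad (14 by 50 mm, 1 mm proud) on the left cover's outer face, 93 mm from the hinge axis; axes as the hinge point.
- cover_right_pad (a point): The same for the right cover.
- carrier: Loose aluminium chip carrier (about 0.15 kg): flat blade 40 mm wide (x), 150 long (y), 5 thick, lying flat, with an upright fin to hold. Small black chip near the nose. Origin at the centre of the underside; the nose, which enters first, is the -y end, 75 mm from the origin. Fully home, its axes match the housing's and its origin lies at housing (0, +90 mm, 0).
- carrier_fin (a point): Centre of the carrier's upright fin, 50 mm from the origin along +y, 30 mm above the underside. The fin is 12 mm thick (x), 40 mm long (y), its top 47 mm above the underside.
- carrier_nose (a point): Middle of the carrier's nose edge, at the underside.
- lens_mount: Bystander: round lens holder on a steel post with a 60 mm square base, 140 mm tall; origin at the base's underside.
- driver: Bystander: screwdriver with a blue handle, 180 mm long, lying on the bench.
- mouse: Bystander: black computer mouse 110 by 62 by 34 mm; origin at the centre of its underside.
Not all that is in view belongs to the job. Several things look just like the carrier: the one meant starts farthest from the robot's base.

How it is judged (in metres and radians):
On the way, in this order (a step that is already met when the one before it is completed fails the run):
1. the carrier is fully home in the slot, flat and straight (y of carrier in the frame of housing between 0.085 and 0.094 m and x of carrier in the frame of housing between -0.005 and 0.005 m and angle between the y axis of carrier and the y axis of housing, either way round below 0.06 rad and height (world z) of carrier below 0.005 m), for 0.2 s.
2. both covers are down (value of joint each of cover_left, cover_right below 0.22 rad), for 0.2 s.
At the end, for the whole second after the job is handed in: The carrier lies flat in the slot within 4 mm of the stop, centred within 5 mm and straight within 0.06 rad, at rest; both covers, let go, stay below 0.22 rad, which only their catches can do (all of step 1 and all of step 2 and linear speed of carrier below 0.02 m/s); the robot touches nothing.
It fails at once if the fingers push on the housing or a cover with more than 60 N (contact force between housing and the fingers above 60 N).
It fails at once if a bystander (lens mount, screwdriver, mouse) is displaced by more than 30 mm (distance of any of lens_mount, driver, mouse from where it was at the start of the episode above 0.03 m).
It also fails if it takes over 69 s, if anything falls off the work surface, if the arm or the gripper's body presses on something with over 40 N, if the wrist force passes 120 N, or if a joint passes its speed limit or range.

## Working session

There is one attempt and no reset: what is moved stays moved. The work goes in short steps, Python scripts to look and compute and a tool call to move; the robot and the scene stay as the last step left them, time stands still between calls to the robot, and variables do not carry over. Pictures are saved under pics/ and viewed, at most 10 in all, crops included, and the job is handed in when it is done.

Besides the shell and the picture viewer there is one more tool, called by a JSON object that holds its "api" and its "payload". arm_command: Moves the arm, as the interface text tells. Its arguments: {"type":"object","properties":{"plan":{"type":"array","items":{"type":"array","items":{"type":"array","items":{"type":"number"}}}},"force":{"type":"number"}},"required":["plan"]}

```bash
mkdir -p pics; ls; python3 - <<'E'
from workcell import bot
import cv2
s=bot.get_state();print(s)
for n in("top","side"):
    cv2.imwrite(f"pics/{n}0.png",bot.grab_frame(n)); i=bot.camera_info(n);print(n,i["K"],i["world_to_cam"])
E
```

```text
pics
{'time_s': 0.0, 'joint_positions': array([63.21520991, 34.38324381, -0.14382779, 91.68215663,  0.10451546,
       54.02462942, -4.57209906]), 'dq': array([ 0.08800689,  0.04722738,  0.04065162, -0.0240672 ,  0.06846934,
        0.08233087, -0.03256235]), 'joint_efforts': array([ 1.33449462e-04, -7.76474118e+01,  1.56546056e+00, -2.58017206e+01,
        1.23782907e-02,  8.88383773e-03, -2.86803242e-05]), 'ee_pos': array([ 0.27606652, -0.67014806,  0.40382565]), 'tcp_rot': array([-1.79910642e+02,  1.04177117e-02,  2.23929237e+01]), 'force': array([ 0.79105143,  0.79195239, -0.68310169]), 'wrist_torque': array([ 0.02115273, -0.00915057,  0.00709422]), 'grip_force': 0.0, 'opening': 0.08557319709263828}
top [[425.19534405   0.         277.88741372]
 [  0.         425.19534405 209.24250596]
 [  0.           0.           1.        ]] [[-0.00532441 -0.99981961 -0.01823189 -0.02122197]
 [-0.9899931   0.00784137 -0.14089772  0.48428735]
 [ 0.14101527  0.01729925 -0.98985627  1.30003438]
 [ 0.          0.          0.          1.        ]]
side [[456.64923597   0.         277.67390651]
 [  0.         456.64923597 213.93622552]
 [  0.           0.           1.        ]] [[-0.84766406 -0.53014108  0.02039799  0.39931098]
 [-0.27705409  0.40954917 -0.86920108  0.22598686]
 [ 0.45244522 -0.74244186 -0.49403787  0.85280206]
 [ 0.          0.          0.          1.        ]]
```

View pics/top0.png

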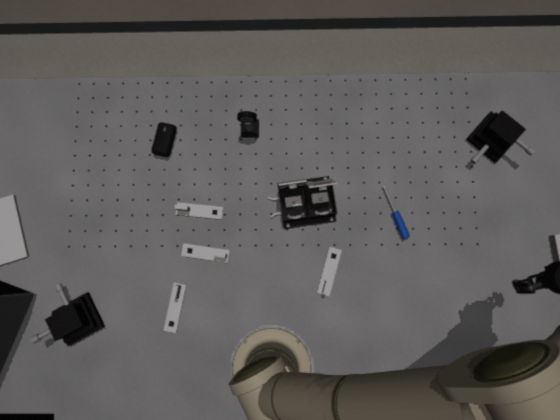

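View pics/side0.png

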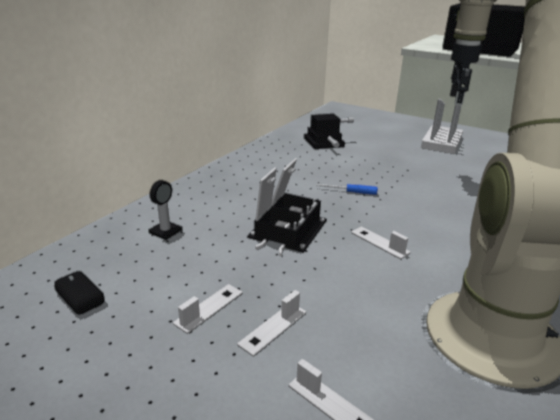

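Top view: four carrier look-alikes at (199,211), (205,253), (174,308) and (329,271). The base is at about (272,365), so the one at (199,211) is farthest, with its chip at (215,212) and fin at (183,209). The rails of the housing slot are at about (275,206), and both covers are open at +x. I'll confirm in an enlarged crop.

```bash
cat > h.py <<'E'
import numpy as np,cv2
from workcell import bot
from scipy.spatial.transform import Rotation as R
def ray(n,u,v,z,i=None):
    i=i or bot.camera_info(n); M=i["world_to_cam"]; K=i["K"]
    d=M[:3,:3].T@np.linalg.solve(K,[u,v,1]); c=-M[:3,:3].T@M[:3,3]
    return c+d*(z-c[2])/d[2]
def proj(n,p,i=None):
    i=i or bot.camera_info(n); q=i["world_to_cam"]@np.r_[p,1]; q=i["K"]@q[:3]; return q[:2]/q[2]
def crop(im,x,y,w,h,k,f): cv2.imwrite(f,cv2.resize(im[y:y+h,x:x+w],None,fx=k,fy=k,interpolation=cv2.INTER_CUBIC))
E
python3 - <<'E'
from h import *
im=cv2.imread("pics/top0.png")
crop(im,165,168,180,70,4.4,"pics/c1.png")
for u,v in[(199,211),(205,253),(174,308),(329,271)]:p=ray("top",u,v,0.005);print(p,np.hypot(*p[:2]))
E
```

```text
[0.48458236 0.22984393 0.005     ] 0.5363285311281674
[0.3499873  0.20794258 0.005     ] 0.4071010000319227
[0.17984419 0.30168163 0.005     ] 0.3512203590249075
[ 0.29144944 -0.18313933  0.005     ] 0.3442132926980176
```

View pics/c1.png

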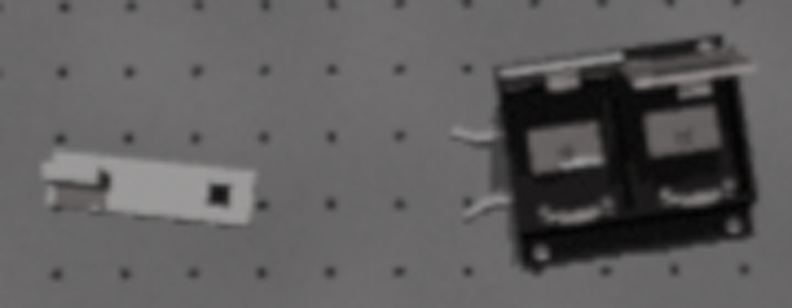

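The crop confirms it: the carrier at (199,211) has its chip at the nose facing the slot, its fin at the left, and the two rails facing it. Next I'll plan a wrist view.

```bash
cat >> h.py <<'E'
def rows(p1,yaw1,n,p0=None,R0=None,claw=0.085,rpy1=None):
    s=bot.get_state()
    p0=s["ee_pos"] if p0 is None else np.array(p0); R0=R.from_euler('xyz',s["tcp_rot"] if R0 is None else R0,degrees=True)
    R1=R.from_euler('xyz',rpy1 or [180,0,yaw1],degrees=True); dv=(R0.inv()*R1).as_rotvec()/n; d=(np.array(p1)-p0)/n; Rc=R0
    for k in range(n):
        t=Rc.inv().apply(d); print([*[float(x) for x in np.r_[t.round(4),dv.round(4)]],claw]); Rc=Rc*R.from_rotvec(dv)
E
python3 - <<'E'
from h import *
s=bot.get_state();i=bot.camera_info("wrist");T=np.linalg.inv(i["world_to_cam"]);Rt=R.from_euler('xyz',s["tcp_rot"],degrees=True)
print(Rt.inv().apply(T[:3,3]-s["ee_pos"]),(Rt.inv()*R.from_matrix(T[:3,:3])).as_matrix().round(3),i["K"])
rows([0.48,0.10,0.48],90,15)
E
```

```text
[ 0.07584633 -0.00029404  0.03032022] [[ 0.    -0.955 -0.297]
 [ 1.     0.    -0.   ]
 [ 0.    -0.297  0.955]] [[313.56391636   0.         282.64700029]
 [  0.         313.56391636 204.22360502]
 [  0.           0.           1.        ]]
[0.0321, -0.0423, -0.005, -0.0001, -0.0, -0.0787, 0.085]
[0.0354, -0.0396, -0.005, -0.0001, -0.0, -0.0787, 0.085]
[0.0384, -0.0367, -0.005, -0.0001, -0.0, -0.0787, 0.085]
[0.0411, -0.0336, -0.005, -0.0001, -0.0, -0.0787, 0.085]
[0.0436, -0.0303, -0.005, -0.0001, -0.0, -0.0787, 0.085]
[0.0459, -0.0268, -0.005, -0.0001, -0.0, -0.0787, 0.085]
[0.0478, -0.0231, -0.005, -0.0001, -0.0, -0.0787, 0.085]
[0.0495, -0.0192, -0.0051, -0.0001, -0.0, -0.0787, 0.085]
[0.0509, -0.0153, -0.0051, -0.0001, -0.0, -0.0787, 0.085]
[0.0519, -0.0112, -0.0051, -0.0001, -0.0, -0.0787, 0.085]
[0.0526, -0.0071, -0.0051, -0.0001, -0.0, -0.0787, 0.085]
[0.053, -0.003, -0.0051, -0.0001, -0.0, -0.0787, 0.085]
[0.0531, 0.0012, -0.0051, -0.0001, -0.0, -0.0787, 0.085]
[0.0528, 0.0054, -0.0051, -0.0001, -0.0, -0.0787, 0.085]
[0.0523, 0.0095, -0.0051, -0.0001, -0.0, -0.0787, 0.085]
```

{"api": "arm_command", "payload": {"plan": [[[0.032,-0.042,-0.005,0,0,-0.079,0.085],[0.035,-0.04,-0.005,0,0,-0.079,0.085],[0.038,-0.037,-0.005,0,0,-0.079,0.085],[0.041,-0.034,-0.005,0,0,-0.079,0.085],[0.044,-0.03,-0.005,0,0,-0.079,0.085],[0.046,-0.027,-0.005,0,0,-0.079,0.085],[0.048,-0.023,-0.005,0,0,-0.079,0.085],[0.05,-0.019,-0.005,0,0,-0.079,0.085]]]}}

```text
time_s: 1.1
ee_pos: [0.3843, -0.257, 0.4448]
tcp_rot: [180.0, 0.0, 58.7]
force: [0.8, 0.0, -0.6]
opening: 0.0851
grip_force: 0.0
```

{"api": "arm_command", "payload": {"plan": [[[0.051,-0.015,-0.005,0,0,-0.079,0.085],[0.052,-0.011,-0.005,0,0,-0.079,0.085],[0.053,-0.007,-0.005,0,0,-0.079,0.085],[0.053,-0.003,-0.005,0,0,-0.079,0.085],[0.053,0.001,-0.005,0,0,-0.079,0.085],[0.053,0.005,-0.005,0,0,-0.079,0.085],[0.052,0.01,-0.005,0,0,-0.079,0.085],[0,0,0,0,0,0,0.085]]]}}

```text
time_s: 2.1
ee_pos: [0.479, 0.1049, 0.4799]
tcp_rot: [180.0, -0.1, 90.7]
force: [0.1, -0.6, -0.6]
opening: 0.0849
grip_force: 0.0
```

```bash
python3 - <<'E'
from h import *
import pickle
i=bot.camera_info("wrist");pickle.dump(i,open("w1.pkl","wb"));im=bot.grab_frame("wrist");cv2.imwrite("pics/w1.png",im)
s=bot.get_state();print(s["time_s"],s["ee_pos"],s["tcp_rot"],s["joint_positions"])
E
```

```text
2.15 [0.47864991 0.1025735  0.47942584] [-1.79968390e+02 -2.66716642e-02  9.04682272e+01] [  6.64092781  15.31134826 -31.60839476 115.13351409  10.04188177
  52.1892278  -29.78094772]
```

View pics/w1.png

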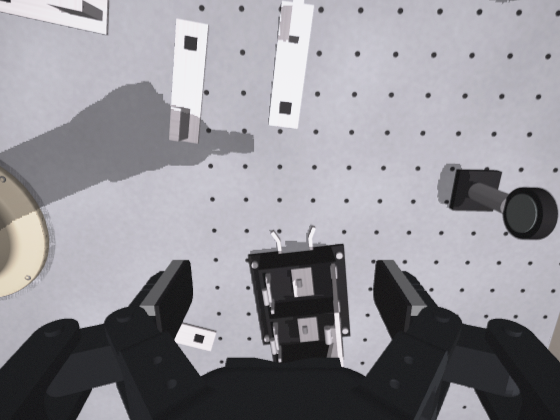

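Wrist view: the carrier runs from its nose at (283,127) up to the fin at (287,20), partly cut off. The housing's slot rails are at (278,243) and (312,240). I'll enlarge both.

```bash
python3 - <<'E'
from h import *
im=cv2.imread("pics/w1.png")
f=lambda x,y,w,h:cv2.resize(im[y:y+h,x:x+w],None,fx=4,fy=4,interpolation=cv2.INTER_CUBIC)
cv2.imwrite("pics/c2.png",np.hstack([f(250,0,75,145),f(240,215,115,145)]))
E
```

```text
(no output)
```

View pics/c2.png

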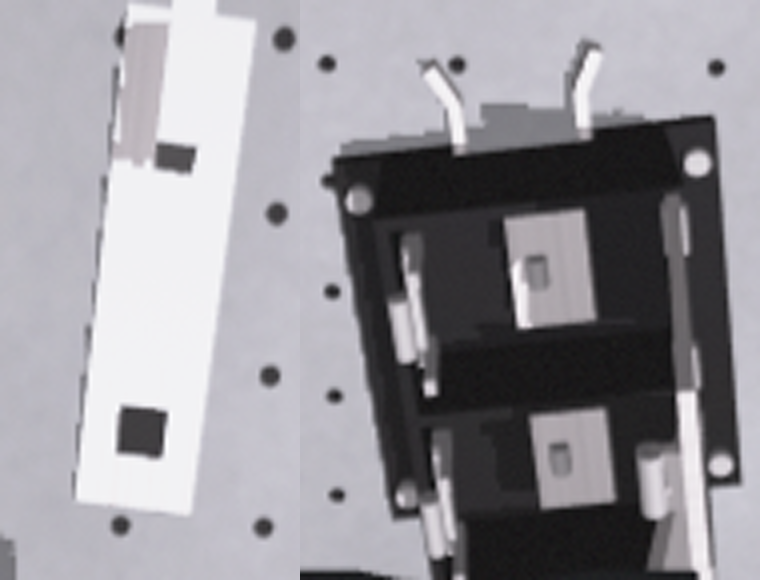

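```bash
python3 - <<'E'
from h import *
import pickle
i=pickle.load(open("w1.pkl","rb"))
L=lambda u,v,z:ray("",250+u/4,v/4,z,i)
H=lambda u,v,z:ray("",240+(u-300)/4,215+v/4,z,i)
def fit(m,w):
    m=np.array(m);w=np.array(w)[:,:2];mc=m-m.mean(0);wc=w-w.mean(0)
    a=np.arctan2((mc[:,0]*wc[:,1]-mc[:,1]*wc[:,0]).sum(),(mc*wc).sum());Q=np.array([[np.cos(a),-np.sin(a)],[np.sin(a),np.cos(a)]])
    t=w.mean(0)-Q@m.mean(0);print("pose",t,np.degrees(a),"res mm",((w-t)@Q-m)*1000);return t,a
c=[L(76,499,.005),L(190,515,.005),L(257,20,.005),L(128,3,.005)]
fit([[-.02,-.075],[.02,-.075],[.02,.075],[-.02,.075]],c)
h=[H(333,160,.006),H(714,117,.006),H(741,484,.006),H(394,518,.006)]
fit([[-.075,.085],[.075,.085],[.075,-.085],[-.075,-.085]],h)
for q in [(467,148),(578,135)]:print("rail@floor/top",H(*q,0),H(*q,.01))
for q in [(462,150),(586,134)]:print("rail top mouth",H(*q,.01))
for q in [(424,66),(594,48)]:print("tip",H(*q,.01))
E
```

```text
pose [0.48780016 0.23046472] -6.336916556762085 res mm [[ 0.17545398  0.07295576]
 [-0.14987885 -0.45014269]
 [ 0.13237552  0.35423598]
 [-0.15795064  0.02295095]]
pose [ 0.5124417  -0.11397613] 7.657187839616435 res mm [[ 0.61707596  0.42373851]
 [-0.814995    0.59251843]
 [-0.4174244  -0.81682668]
 [ 0.61534344 -0.19943026]]
rail@floor/top [ 0.4795173  -0.03638622  0.        ] [ 0.47948535 -0.03155225  0.01      ]
rail@floor/top [ 0.52301689 -0.03027945  0.        ] [ 0.52201782 -0.02558126  0.01      ]
rail top mouth [ 0.47756877 -0.03242046  0.01      ]
rail top mouth [ 0.5250714  -0.02512597  0.01      ]
tip [0.46289977 0.00220507 0.01      ]
tip [0.52669732 0.01021283 0.01      ]
```

Housing: (0.5124, -0.1140), yaw 7.66°. Carrier: (0.4878, 0.2305), yaw -6.34°. Both fits leave under 1 mm of residual. Next I go to the fin.

```bash
python3 - <<'E'
from h import *
rows([.4933,.2802,.26],83.66,6,claw=.05)
E
```

```text
[0.0296, 0.0027, 0.0366, -0.0001, -0.0001, 0.0198, 0.05]
[0.0296, 0.0021, 0.0366, -0.0001, -0.0001, 0.0198, 0.05]
[0.0297, 0.0015, 0.0366, -0.0001, -0.0001, 0.0198, 0.05]
[0.0297, 0.0009, 0.0366, -0.0001, -0.0001, 0.0198, 0.05]
[0.0297, 0.0003, 0.0366, -0.0001, -0.0001, 0.0198, 0.05]
[0.0297, -0.0003, 0.0366, -0.0001, -0.0001, 0.0198, 0.05]
```

{"api": "arm_command", "payload": {"plan": [[[0.0296,0.0027,0.0366,0,0,0.0198,0.05],[0.0296,0.0021,0.0366,0,0,0.0198,0.05],[0.0297,0.0015,0.0366,0,0,0.0198,0.05],[0.0297,0.0009,0.0366,0,0,0.0198,0.05],[0.0297,0.0003,0.0366,0,0,0.0198,0.05],[0.0297,-0.0003,0.0366,0,0,0.0198,0.05],[0,0,0,0,0,0,0.05],[0,0,0,0,0,0,0.05]]]}}

```text
time_s: 3.15
ee_pos: [0.4939, 0.2772, 0.2602]
tcp_rot: [-180.0, 0.1, 83.4]
force: [-0.5, -0.4, -0.3]
opening: 0.0503
grip_force: 0.0
```

```bash
python3 - <<'E'
from h import *
i=bot.camera_info("wrist")
im=bot.grab_frame("wrist");s=bot.get_state();print(s["ee_pos"],s["tcp_rot"])
a=np.radians(-6.34);Q=np.array([[np.cos(a),-np.sin(a)],[np.sin(a),np.cos(a)]])
for m in [(-.006,.03),(.006,.03),(.006,.07),(-.006,.07)]:
    p=np.r_[Q@m+[.4878,.2305],.047];u=proj("",p,i);print(u);cv2.circle(im,tuple(int(x) for x in u.round()),2,(0,0,255),-1)
cv2.imwrite("pics/w2.png",im)
rows([.4933,.2802,.187],83.66,3,claw=.05)
E
```

```text
[0.49412896 0.27706673 0.26071689] [1.79969675e+02 5.37772735e-02 8.33771928e+01]
[272.31573685 257.50665002]
[290.92528047 257.43996938]
[291.16416643 197.8547835 ]
[271.38716807 197.93245887]
[0.001, -0.0004, 0.0246, 0.0002, 0.0003, -0.0016, 0.05]
[0.001, -0.0004, 0.0246, 0.0002, 0.0003, -0.0016, 0.05]
[0.001, -0.0004, 0.0246, 0.0002, 0.0003, -0.0016, 0.05]
```

View pics/w2.png

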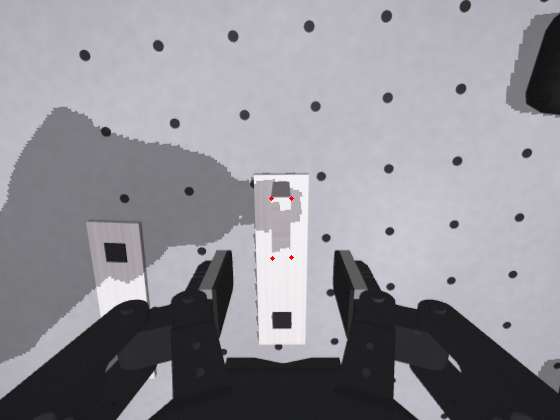

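The projected fin-top corners (271–291, 198–257) sit right on the fin: its dark end face is at (281,188), just above them. I descend and grip.

{"api": "arm_command", "payload": {"plan": [[[0.001,-0.0004,0.0246,0,0,-0.0016,0.05],[0.001,-0.0004,0.0246,0,0,-0.0016,0.05],[0.001,-0.0004,0.0246,0,0,-0.0016,0.05],[0,0,0,0,0,0,0.05],[0,0,0,0,0,0,0],[0,0,0,0,0,0,0],[0,0,0,0,0,0,0],[0,0,0,0,0,0,0]]], "force": 40}}

```text
time_s: 4.2
ee_pos: [0.4933, 0.2817, 0.1876]
tcp_rot: [179.9, -0.0, 83.7]
force: [0.5, -1.7, 7.4]
opening: 0.0115
grip_force: 40.1
```

```bash
python3 - <<'E'
from h import *
s=bot.get_state();print(s["ee_pos"],s["tcp_rot"],s["opening"],s["grip_force"],s["force"])
rows([.4778,.1437,s["ee_pos"][2]+.0005],97.66,8,claw=0)
E
```

```text
[0.4933393  0.28174223 0.18763737] [ 1.79901345e+02 -4.69950929e-02  8.37233184e+01] 0.011450822405067847 40.083171129226685 [ 0.54384778 -1.71552517  7.36951113]
[-0.0174, -0.0, -0.0001, 0.0002, -0.0001, -0.0304, 0]
[-0.0174, -0.0006, -0.0001, 0.0002, -0.0001, -0.0304, 0]
[-0.0173, -0.0011, -0.0001, 0.0002, -0.0001, -0.0304, 0]
[-0.0173, -0.0016, -0.0001, 0.0002, -0.0001, -0.0304, 0]
[-0.0172, -0.0022, -0.0001, 0.0002, -0.0001, -0.0304, 0]
[-0.0172, -0.0027, -0.0001, 0.0002, -0.0001, -0.0304, 0]
[-0.0171, -0.0032, -0.0001, 0.0002, -0.0001, -0.0304, 0]
[-0.017, -0.0037, -0.0001, 0.0002, -0.0001, -0.0304, 0]
```

{"api": "arm_command", "payload": {"plan": [[[-0.0174,0,-0.001,0,0,-0.0304,0],[-0.0174,-0.0006,0,0,0,-0.0304,0],[-0.0173,-0.0011,0,0,0,-0.0304,0],[-0.0173,-0.0016,0,0,0,-0.0304,0],[-0.0172,-0.0022,0,0,0,-0.0304,0],[-0.0172,-0.0027,0,0,0,-0.0304,0],[-0.0171,-0.0032,0,0,0,-0.0304,0],[-0.017,-0.0037,0,0,0,-0.0304,0]]]}}

```text
time_s: 5.2
ee_pos: [0.4774, 0.1431, 0.1876]
tcp_rot: [179.9, -0.1, 97.8]
force: [-0.2, 4.3, 6.9]
opening: 0.0116
grip_force: 40.0
```

```bash
python3 - <<'E'
from h import *
i=bot.camera_info("wrist")
im=bot.grab_frame("wrist");s=bot.get_state();print(s["ee_pos"],s["tcp_rot"],s["force"],s["opening"])
f=lambda x,y,w,h:cv2.resize(im[y:y+h,x:x+w],None,fx=4,fy=4,interpolation=cv2.INTER_CUBIC)
cv2.imwrite("pics/w3.png",f(190,150,190,150))
h=np.radians(7.66);o=np.array([.5124,-.1140])
a=s["tcp_rot"][2]-90
d=s["ee_pos"][:2]-o;print("tcp in housing",[d@[np.cos(h),np.sin(h)],d@[-np.sin(h),np.cos(h)]],a)
E
```

```text
[0.47713143 0.14073146 0.18758117] [1.79981897e+02 3.00028009e-02 9.78118302e+01] [0.26176698 0.34295577 7.84525093] 0.011835035944524796
tcp in housing [np.float64(-0.0009995982498953795), np.float64(0.2571594602385875)] 7.81183019240828
```

View pics/w3.png

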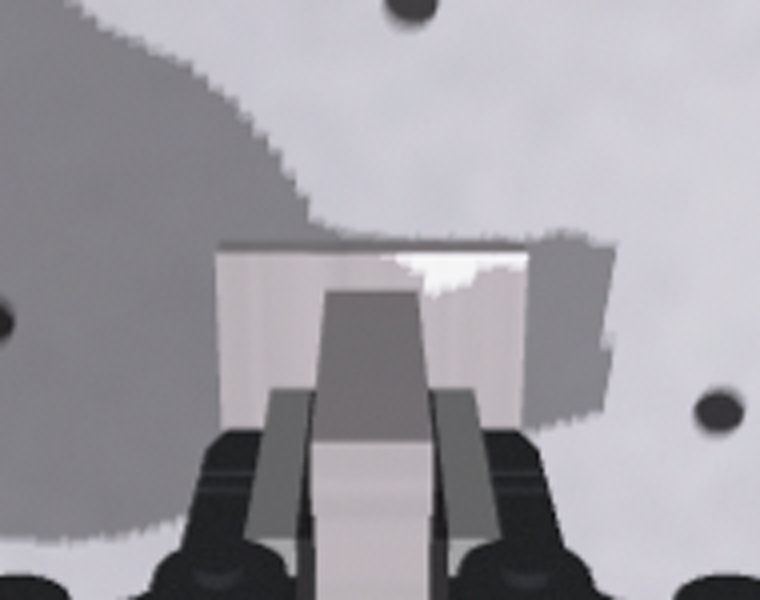

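The carrier is square to the gripper, with its tail edge running (217–528, 250) and its centre on the tool axis. I correct 1 mm in x and feed it in.

{"api": "arm_command", "payload": {"plan": [[[-0.005,0.001,-0.001,0,0,0.002,0],[-0.008,0,0,0,0,0,0],[-0.008,0,0,0,0,0,0],[-0.008,0,0,0,0,0,0],[-0.008,0,0,0,0,0,0],[-0.008,0,0,0,0,0,0],[-0.008,0,0,0,0,0,0],[0,0,0,0,0,0,0]]]}}

```text
time_s: 6.25
ee_pos: [0.4855, 0.0905, 0.1882]
tcp_rot: [-180.0, 0.0, 97.5]
force: [-0.0, -0.2, -1.7]
opening: 0.0117
grip_force: 38.9
```

```bash
cat >> h.py <<'E'
def hs():
    s=bot.get_state();h=np.radians(7.66);d=s["ee_pos"][:2]-[.5124,-.1140]
    f=s["force"];print("t",s["time_s"],"tcp in housing",d@[np.cos(h),np.sin(h)],d@[-np.sin(h),np.cos(h)],s["ee_pos"][2],s["tcp_rot"],"F hous",f[0]*np.cos(h)+f[1]*np.sin(h),-f[0]*np.sin(h)+f[1]*np.cos(h),f[2],s["wrist_torque"].round(2))
E
python3 -c "from h import *;hs()"
```

```text
t 6.25 tcp in housing 0.0005481652714104772 0.2062555812525014 0.1882476583809741 [-1.79989156e+02  1.84825316e-02  9.75129516e+01] F hous -0.035097635939054246 -0.17899468686048337 -1.650781313193198 [ 0.04 -0.   -0.01]
```

{"api": "arm_command", "payload": {"plan": [[[-0.008,-0.0003,0,0,0,-0.002,0],[-0.008,-0.0002,0,0,0,0,0],[-0.008,0,0,0,0,0,0],[-0.008,0,0,0,0,0,0],[-0.008,0,0,0,0,0,0],[-0.008,0,0,0,0,0,0],[-0.008,0,0,0,0,0,0],[0,0,0,0,0,0,0]]]}}

```text
time_s: 7.25
ee_pos: [0.4924, 0.0349, 0.1882]
tcp_rot: [-180.0, 0.0, 97.6]
force: [-0.2, 0.1, -0.9]
opening: 0.0117
grip_force: 38.9
```

```bash
python3 -c "from h import *;hs()"
```

```text
t 7.25 tcp in housing 2.936155863909884e-05 0.15021264266487888 0.1882356674366695 [-1.79988783e+02  1.86142071e-02  9.76186100e+01] F hous -0.16918515550043517 0.17070108939868012 -0.9082863118262177 [ 0.08  0.01 -0.02]
```

Smooth. Now the last 9 mm or so, in small steps until contact.

{"api": "arm_command", "payload": {"plan": [[[-0.003,0,0,0,0,0,0],[-0.002,0,0,0,0,0,0],[-0.002,0,0,0,0,0,0],[-0.001,0,0,0,0,0,0],[-0.001,0,0,0,0,0,0],[0,0,0,0,0,0,0]]]}}

```text
time_s: 8.0
ee_pos: [0.4936, 0.0267, 0.1883]
tcp_rot: [-180.0, 0.0, 97.7]
force: [0.1, 0.1, -1.7]
opening: 0.0116
grip_force: 38.9
```

```bash
python3 -c "from h import *;hs()"
```

```text
t 8.0 tcp in housing 0.00012136499626702948 0.14197258957544118 0.1882606630412566 [-1.79998434e+02  2.46821307e-03  9.76887088e+01] F hous 0.06639185831240958 0.06251977562421651 -1.6857030884317168 [ 0.1  -0.02 -0.02]
```

{"api": "arm_command", "payload": {"plan": [[[-0.001,0,0,0,0,0,0],[-0.001,0,0,0,0,0,0],[-0.001,0,0,0,0,0,0],[0,0,0,0,0,0,0]]]}}

```text
time_s: 8.5
ee_pos: [0.4937, 0.0254, 0.1884]
tcp_rot: [179.9, -0.2, 97.8]
force: [-2.4, 8.2, 1.8]
opening: 0.0115
grip_force: 39.3
```

```bash
python3 -c "from h import *;hs()"
```

```text
t 8.5 tcp in housing 8.183403862236857e-05 0.1406336364422573 0.18842506689244437 [ 1.79949821e+02 -1.58742513e-01  9.78009498e+01] F hous -1.2637966648297168 8.420324039568793 1.8490095961902573 [ 1.5   0.57 -0.13]
```

It is against the stop at 8 N. I lower 1 mm, release to a small opening, and rise.

{"api": "arm_command", "payload": {"plan": [[[0,0,0.001,0,0,0,0],[0,0,0,0,0,0,0.012],[0,0,0,0,0,0,0.02],[0,0,0,0,0,0,0.04],[0,0,0,0,0,0,0.04],[0,0,-0.03,0,0,0,0.04],[0,0,-0.06,0,0,0,0.04],[0,0,-0.06,0,0,0,0.04]]]}}

```text
time_s: 9.5
ee_pos: [0.4937, 0.0236, 0.3386]
tcp_rot: [-179.9, -0.0, 97.7]
force: [1.4, -0.5, 0.1]
opening: 0.04
grip_force: 0.0
```

{"api": "arm_command", "payload": {"plan": [[[0.03,0,-0.06,0,0,0,0],[0.03,0,-0.06,0,0,0,0],[0,0,0,0,0,0,0],[0,0,0,0,0,0,0]]]}}

```text
time_s: 10.0
ee_pos: [0.4862, 0.0786, 0.4487]
tcp_rot: [-180.0, 0.1, 97.7]
force: [0.7, -0.7, -1.1]
opening: 0.0001
grip_force: 0.0
```

```bash
python3 - <<'E'
from h import *
hs();i=bot.camera_info("wrist");im=bot.grab_frame("wrist");cv2.imwrite("pics/w4.png",im)
h=np.radians(7.66);Q=np.array([[np.cos(h),-np.sin(h)],[np.sin(h),np.cos(h)]])
for m in [(-.02,.165,.005),(.02,.165,.005),(-.006,.16,.047),(.006,.16,.047),(.006,.12,.047),(-.05,.085,.055)]:
    u=proj("",np.r_[Q@m[:2]+[.5124,-.1140],m[2]],i).round().astype(int);print(m,u);cv2.circle(im,tuple(map(int,u)),1,(0,0,255),-1)
cv2.imwrite("pics/w4d.png",cv2.resize(im,None,fx=1.4,fy=1.4))
E
```

```text
t 10.0 tcp in housing -0.0003082552194617824 0.19432647020094826 0.4486922404595911 [-1.79976789e+02  5.75791616e-02  9.76578479e+01] F hous 0.6392508724577082 -0.7567130218818301 -1.0978778508761462 [-0.   -0.01  0.01]
(-0.02, 0.165, 0.005) [268 188]
(0.02, 0.165, 0.005) [298 188]
(-0.006, 0.16, 0.047) [278 200]
(0.006, 0.16, 0.047) [288 200]
(0.006, 0.12, 0.047) [288 230]
(-0.05, 0.085, 0.055) [244 258]
```

View pics/w4d.png

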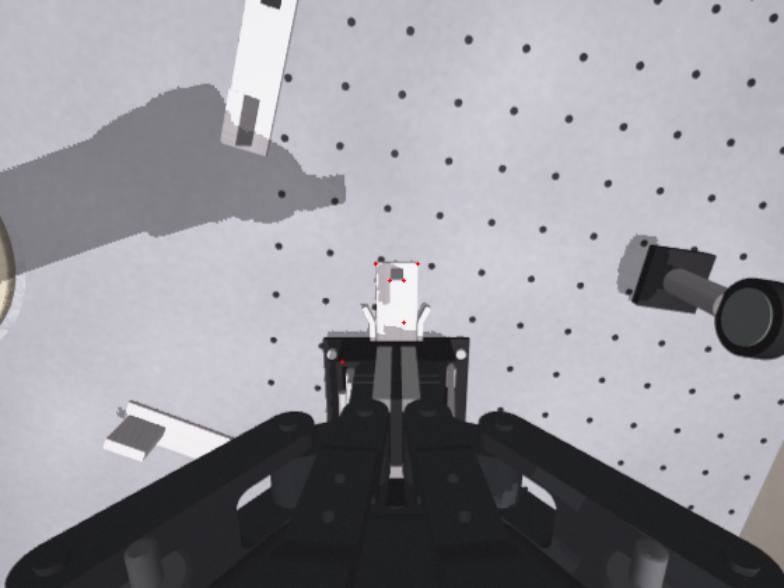

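The carrier is home: the predicted tail corners land on its real ones at (375,264) and (418,264) in the enlarged view. Now to the +x side of the left cover, with the fingers shut.

{"api": "arm_command", "payload": {"plan": [[[-0.038,0.029,0,0,0,0,0],[-0.038,0.029,0,0,0,0,0],[-0.038,0.029,0,0,0,0,0],[-0.038,0.0285,0,0,0,0,0],[0,0,0.0486,0,0,0,0],[0,0,0.0486,0,0,0,0],[0,0,0.0486,0,0,0,0],[0,0,0,0,0,0,0]]]}}

```text
time_s: 11.05
ee_pos: [0.6197, -0.0568, 0.2984]
tcp_rot: [-179.4, -0.1, 97.7]
force: [-0.7, -0.1, 1.1]
opening: -0.0002
grip_force: 0.0
```

```bash
python3 - <<'E'
from h import *
hs();s=bot.get_state();i=bot.camera_info("wrist");side=bot.grab_frame("side");im=bot.grab_frame("wrist")
cv2.imwrite("pics/w5.png",np.hstack([cv2.resize(im[200:],(400,157)),np.zeros((157,1,3),np.uint8)]) if 0 else np.vstack([cv2.resize(side[120:270,210:370],None,fx=2.5,fy=2.5)[:,:400],cv2.resize(im[200:],(400,157))]))
E
```

```text
t 11.05 tcp in housing 0.11394116461292274 0.04239551705890891 0.29837085716295597 [-1.79449517e+02 -8.67956321e-02  9.76919430e+01] F hous -0.7473781526876359 -0.034313036508842557 1.0913778065444117 [ 0.02 -0.01  0.05]
```

View pics/w5.png

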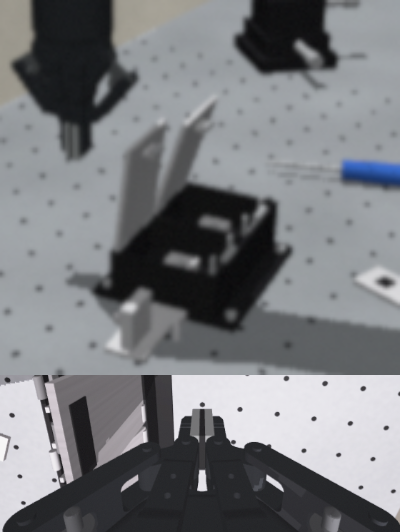

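Fingers are clear on the +x side of the left cover, and both covers stand near upright. I work out the arc.

```bash
python3 - <<'E'
from h import *
p=np.array([.1139,.2984])
for th in [1.57,1.45,1.3,1.15,1.0,.85,.7,.58,.47,.38,.31,.26,.2,.15,.1]:
    r=.093-.021*np.sin(th);C=np.array([.05-r*np.cos(th)+.0035*np.sin(th)+.012*np.sin(th),.0575+r*np.sin(th)+.0035*np.cos(th)+.173])
    print(th,C.round(4),(C-p)[0].round(4),-(C-p)[1].round(4));p=C
E
```

```text
1.57 [0.0654 0.3025] -0.0485 -0.0041
1.45 [0.0567 0.3025] -0.0088 -0.0
1.3 [0.0455 0.3015] -0.0112 0.001
1.15 [0.034  0.2993] -0.0115 0.0022
1.0 [0.0223 0.2958] -0.0116 0.0035
0.85 [0.0107 0.2908] -0.0117 0.005
0.7 [-0.0008  0.2844] -0.0115 0.0065
0.58 [-0.0097  0.2781] -0.0089 0.0063
0.47 [-0.0174  0.2714] -0.0077 0.0067
0.38 [-0.0234  0.2654] -0.006 0.0061
0.31 [-0.0277  0.2602] -0.0044 0.0051
0.26 [-0.0307  0.2564] -0.0029 0.0038
0.2 [-0.034   0.2516] -0.0033 0.0048
0.15 [-0.0365  0.2474] -0.0026 0.0042
0.1 [-0.0389  0.2431] -0.0024 0.0043
```

{"api": "arm_command", "payload": {"plan": [[[0,-0.024,-0.002,0,0,0,0],[0,-0.0245,-0.002,0,0,0,0],[0,-0.0088,0,0,0,0,0],[0,-0.0112,0.001,0,0,0,0],[0,-0.0115,0.0022,0,0,0,0],[0,-0.0116,0.0035,0,0,0,0],[0,-0.0117,0.005,0,0,0,0],[0,-0.0115,0.0065,0,0,0,0]]]}}

```text
time_s: 12.15
ee_pos: [0.507, -0.0713, 0.2887]
tcp_rot: [180.0, -0.0, 97.7]
force: [3.0, 0.8, 0.7]
opening: 0.0002
grip_force: 1.0
```

```bash
python3 -c "from h import *;hs()"
```

```text
t 12.15 tcp in housing 0.00035769739909279844 0.04300640809223285 0.288666659247794 [ 1.79972489e+02 -1.59532952e-02  9.76953966e+01] F hous 3.091154617538913 0.4174094401306459 0.7365468330172018 [ 0.07 -0.58 -0.01]
```

Contact of about 3 N, as expected. I follow the arc down.

{"api": "arm_command", "payload": {"plan": [[[0,-0.0095,0.008,0,0,0,0],[0,-0.0077,0.0075,0,0,0,0],[0,-0.006,0.0067,0,0,0,0],[0,-0.0044,0.0056,0,0,0,0],[0,-0.0029,0.0038,0,0,0,0],[0,0,0,0,0,0,0]]]}}

```text
time_s: 12.9
ee_pos: [0.4769, -0.0754, 0.2571]
tcp_rot: [-179.9, 0.0, 97.7]
force: [0.4, -0.0, 0.1]
opening: 0.0003
grip_force: 0.3
```

```bash
python3 -c "from h import *;hs()"
```

```text
t 12.9 tcp in housing -0.030043884776940824 0.04297078894957192 0.2571151305882605 [-1.79916782e+02  6.15546740e-03  9.76989443e+01] F hous 0.3942297711239239 -0.085218414605526 0.09777422759854676 [ 0.06 -0.14  0.02]
```

{"api": "arm_command", "payload": {"plan": [[[0,-0.004,0.003,0,0,0,0],[0,-0.004,0.003,0,0,0,0],[0,0,0,0,0,0,0]]]}}

```text
time_s: 13.28
ee_pos: [0.4688, -0.0766, 0.2512]
tcp_rot: [-179.9, 0.0, 97.7]
force: [-0.1, -0.7, 0.9]
opening: 0.0
grip_force: 0.4
```

{"api": "arm_command", "payload": {"plan": [[[0,-0.003,0.001,0,0,0,0],[0,-0.001,0.002,0,0,0,0],[0,0,0,0,0,0,0]]]}}

```text
time_s: 13.65
ee_pos: [0.4659, -0.0769, 0.2491]
tcp_rot: [179.9, 0.0, 97.7]
force: [1.3, -0.1, 11.7]
opening: -0.0
grip_force: 5.5
```

{"api": "arm_command", "payload": {"plan": [[[0,0,0.001,0,0,0,0],[0,0,0.001,0,0,0,0],[0,0,0,0,0,0,0]]]}}

```text
time_s: 14.02
ee_pos: [0.4657, -0.0769, 0.247]
tcp_rot: [179.9, 0.0, 97.7]
force: [1.1, 0.4, 8.7]
opening: 0.0005
grip_force: 4.8
```

```bash
python3 -c "from h import *;hs()"
```

```text
t 14.025 tcp in housing -0.04133998550952954 0.042982029420807505 0.24704940102469874 [1.79914663e+02 2.73121269e-02 9.76984825e+01] F hous 1.122310198528015 0.21307360439011683 8.667917907472704 [ 0.1  -0.33 -0.03]
```

{"api": "arm_command", "payload": {"plan": [[[0,0,0.001,0,0,0,0],[0,0,0.001,0,0,0,0],[0,0,0,0,0,0,0]]]}}

```text
time_s: 14.4
ee_pos: [0.4655, -0.077, 0.2447]
tcp_rot: [180.0, 0.0, 97.7]
force: [0.8, 0.3, 5.4]
opening: -0.0002
grip_force: 2.7
```

{"api": "arm_command", "payload": {"plan": [[[0,0,0.001,0,0,0,0],[0,0,0.001,0,0,0,0],[0,0,0,0,0,0,0]]]}}

```text
time_s: 14.78
ee_pos: [0.4653, -0.077, 0.2426]
tcp_rot: [180.0, 0.0, 97.7]
force: [1.2, 0.9, 4.5]
opening: 0.0002
grip_force: 2.6
```

{"api": "arm_command", "payload": {"plan": [[[0,0,0.001,0,0,0,0],[0,0,0.001,0,0,0,0],[0,0,0,0,0,0,0]]]}}

```text
time_s: 15.15
ee_pos: [0.4652, -0.0768, 0.2418]
tcp_rot: [179.9, 0.1, 97.7]
force: [-3.5, 1.4, 29.2]
opening: -0.0005
grip_force: 14.2
```

Force dropped from 12 to 4.5 N, then rose to a firm 29 N stop after about 8 mm: the left cover is caught. I lift off and go round to the right cover.

{"api": "arm_command", "payload": {"plan": [[[0,0,-0.003,0,0,0,0],[0,0,-0.04,0,0,0,0],[0,0,-0.06,0,0,0,0],[0,0,-0.059,0,0,0,0],[-0.0285,0.052,0,0,0,0,0],[-0.0285,0.052,0,0,0,0,0],[-0.0285,0.052,0,0,0,0,0],[0,0,0,0,0,0,0]]]}}

```text
time_s: 16.15
ee_pos: [0.6337, -0.143, 0.4007]
tcp_rot: [-180.0, -0.1, 97.5]
force: [-1.3, 0.6, 0.2]
opening: -0.0001
grip_force: 0.0
```

```bash
python3 - <<'E'
from h import *
hs()
for n in("side","wrist"):cv2.imwrite(f"pics/{n}6.png",bot.grab_frame(n))
im=cv2.imread("pics/side6.png");crop(im,210,120,160,150,3,"pics/c6.png")
E
```

```text
t 16.15 tcp in housing 0.11638348665997775 -0.044904717709648434 0.40073715439552504 [-1.79955468e+02 -5.30501930e-02  9.75244892e+01] F hous -1.2243206142227294 0.7829148216885162 0.15277805065743422 [ 0.03  0.06 -0.02]
```

View pics/c6.png

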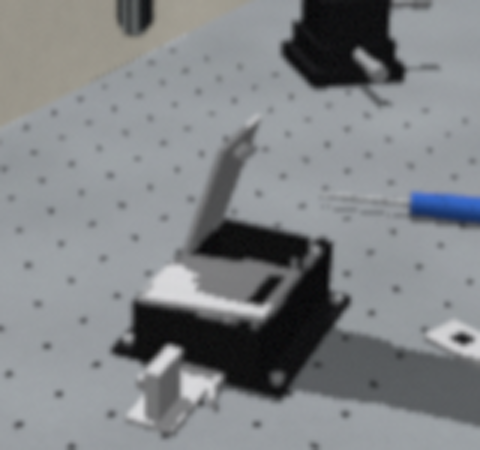

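The left cover lies down and holds, the carrier is in place, and the right cover is upright (about (225,185)). I repeat the motion on the right.

{"api": "arm_command", "payload": {"plan": [[[0.002,-0.002,0.035,0,0,-0.001,0],[0,0,0.035,0,0,0,0],[0,0,0.0325,0,0,0,0],[0,-0.024,-0.002,0,0,0,0],[0,-0.0245,-0.002,0,0,0,0],[0,-0.0088,0,0,0,0,0],[0,-0.0112,0.001,0,0,0,0],[0,0,0,0,0,0,0]]]}}

```text
time_s: 17.25
ee_pos: [0.5608, -0.1485, 0.3031]
tcp_rot: [-180.0, 0.0, 97.7]
force: [0.4, -0.6, -0.3]
opening: -0.0001
grip_force: 0.0
```

```bash
python3 -c "from h import *;hs()"
```

```text
t 17.25 tcp in housing 0.04336926831041956 -0.04060461204304547 0.30307243273146806 [-1.79977686e+02  1.63492325e-02  9.77440392e+01] F hous 0.2691128329174538 -0.6262298775307757 -0.27384049177528574 [ 0.   -0.02  0.01]
```

{"api": "arm_command", "payload": {"plan": [[[0,-0.0105,0.0032,0,0,0,0],[0,-0.0116,0.0045,0,0,0,0],[0,-0.0117,0.005,0,0,0,0],[0,-0.0115,0.0065,0,0,0,0],[0,-0.009,0.007,0,0,0,0],[0,-0.0077,0.0067,0,0,0,0],[0,-0.006,0.0061,0,0,0,0],[0,0,0,0,0,0,0]]]}}

```text
time_s: 18.25
ee_pos: [0.4932, -0.1576, 0.2634]
tcp_rot: [-179.9, -0.0, 97.7]
force: [0.2, 0.5, 0.6]
opening: 0.0002
grip_force: 0.3
```

```bash
python3 -c "from h import *;hs()"
```

```text
t 18.25 tcp in housing -0.02487150648245544 -0.04067314140752538 0.2633742600685249 [-1.79873675e+02 -6.92192553e-03  9.77489613e+01] F hous 0.23030730247872697 0.44451626239436043 0.5675024174716929 [0.01 0.05 0.01]
```

{"api": "arm_command", "payload": {"plan": [[[0,-0.005,0.004,0,0,0,0],[0,-0.005,0.004,0,0,0,0],[0,-0.004,0.002,0,0,0,0],[0,0,0,0,0,0,0]]]}}

```text
time_s: 18.75
ee_pos: [0.4795, -0.1596, 0.2537]
tcp_rot: [-179.9, 0.0, 97.7]
force: [1.1, 0.3, 0.4]
opening: 0.0002
grip_force: 0.3
```

{"api": "arm_command", "payload": {"plan": [[[0,-0.003,0.001,0,0,0,0],[0,0,0.002,0,0,0,0],[0,0,0,0,0,0,0]]]}}

```text
time_s: 19.12
ee_pos: [0.4769, -0.1598, 0.2515]
tcp_rot: [-180.0, 0.0, 97.7]
force: [-0.8, -0.4, 11.5]
opening: -0.0002
grip_force: 5.6
```

{"api": "arm_command", "payload": {"plan": [[[0,0,0.001,0,0,0,0],[0,0,0.001,0,0,0,0],[0,0,0,0,0,0,0]]]}}

```text
time_s: 19.5
ee_pos: [0.4767, -0.1599, 0.2494]
tcp_rot: [-180.0, 0.0, 97.7]
force: [-1.5, 0.2, 9.2]
opening: -0.0002
grip_force: 4.8
```

{"api": "arm_command", "payload": {"plan": [[[0,0,0.001,0,0,0,0],[0,0,0.001,0,0,0,0],[0,0,0,0,0,0,0]]]}}

```text
time_s: 19.88
ee_pos: [0.4764, -0.1599, 0.247]
tcp_rot: [-179.9, 0.0, 97.7]
force: [-1.1, -0.5, 6.1]
opening: -0.0002
grip_force: 2.8
```

Same signature, with this catch about 2.5 mm higher. I continue gently to the firm stop.

{"api": "arm_command", "payload": {"plan": [[[0,0,0.001,0,0,0,0],[0,0,0.001,0,0,0,0],[0,0,0,0,0,0,0]]]}}

```text
time_s: 20.25
ee_pos: [0.4762, -0.16, 0.2448]
tcp_rot: [-179.9, 0.0, 97.7]
force: [-2.5, 0.5, 4.6]
opening: -0.0001
grip_force: 2.2
```

{"api": "arm_command", "payload": {"plan": [[[0,0,0.001,0,0,0,0],[0,0,0.0005,0,0,0,0],[0,0,0,0,0,0,0]]]}}

```text
time_s: 20.62
ee_pos: [0.4762, -0.1598, 0.2443]
tcp_rot: [-179.9, 0.1, 97.7]
force: [-5.4, 0.8, 19.4]
opening: 0.0005
grip_force: 9.6
```

Firm stop at 19 N. I lift off, then check by image code that the covers stay down.

{"api": "arm_command", "payload": {"plan": [[[0,0,-0.003,0,0,0,0],[0,0,-0.04,0,0,0,0],[0,0,-0.06,0,0,0,0],[0,0,-0.06,0,0,0,0],[0,0.05,0,0,0,0,0],[0,0.06,0,0,0,0,0],[0,0.06,0,0,0,0,0],[0,0,0,0,0,0,0]]]}}

```text
time_s: 21.62
ee_pos: [0.6485, -0.1357, 0.4053]
tcp_rot: [179.9, -0.1, 97.8]
force: [-1.0, 0.0, -0.0]
opening: 0.0003
grip_force: 0.0
```

```bash
python3 - <<'E'
from h import *
hs();a=cv2.imread("pics/side6.png");b=bot.grab_frame("side");cv2.imwrite("pics/side7.png",b)
h=np.radians(7.66);Q=np.array([[np.cos(h),-np.sin(h)],[np.sin(h),np.cos(h)]])
def P(y,r,th,n=.0035):
    x=.05-r*np.cos(th)+n*np.sin(th);z=.0575+r*np.sin(th)+n*np.cos(th);return proj("side",np.r_[Q@[x,y]+[.5124,-.1140],z])
def vals(im,yc,th,r0=.02,r1=.1):
    m=np.zeros(im.shape[:2],np.uint8);cv2.fillPoly(m,[np.array([P(yc-.035,r0,th),P(yc+.035,r0,th),P(yc+.035,r1,th),P(yc-.035,r1,th)]).round().astype(np.int32)],1)
    g=cv2.cvtColor(im,cv2.COLOR_BGR2GRAY);return int(np.median(g[m>0]))
print("right",[(th,vals(a,-.0425,th),vals(b,-.0425,th)) for th in (.1,.5,.8,1.2,1.5)])
print("left",[(th,vals(a,.0425,th),vals(b,.0425,th)) for th in (.1,.5,.8,1.2,1.5)])
# black thumb pad centroid vs hypothesised angle
g=cv2.cvtColor(b,cv2.COLOR_BGR2GRAY).astype(float)
for yc in(.0425,-.0425):
    def s(th):
        f=lambda y,r:g[tuple(P(y,r,th,.0035).round().astype(int)[::-1])]
        return np.mean([f(yc+k,.06) for k in(-.02,0,.02)])-np.mean([f(yc+k,.093) for k in(-.015,0,.015)])
    print(yc,[(round(t,2),round(s(t))) for t in np.arange(0,1.6,.1)])
E
```

```text
t 21.625 tcp in housing 0.1319605568532728 -0.03962316411574707 0.4053394597122653 [ 1.79949525e+02 -1.24346596e-01  9.78332689e+01] F hous -1.007038093286612 0.16801874190683547 -0.024403787188776227 [0.03 0.05 0.05]
right [(0.1, 18, 134), (0.5, 157, 160), (0.8, 155, 157), (1.2, 82, 155), (1.5, 154, 155)]
left [(0.1, 123, 122), (0.5, 66, 123), (0.8, 91, 139), (1.2, 156, 155), (1.5, 156, 155)]
0.0425 [(np.float64(0.0), 42), (np.float64(0.1), 100), (np.float64(0.2), 12), (np.float64(0.3), 1), (np.float64(0.4), 1), (np.float64(0.5), -16), (np.float64(0.6), -55), (np.float64(0.7), -60), (np.float64(0.8), -42), (np.float64(0.9), -13), (np.float64(1.0), -2), (np.float64(1.1), 2), (np.float64(1.2), 3), (np.float64(1.3), 2), (np.float64(1.4), 1), (np.float64(1.5), 2)]
-0.0425 [(np.float64(0.0), 44), (np.float64(0.1), 137), (np.float64(0.2), 15), (np.float64(0.3), 8), (np.float64(0.4), 35), (np.float64(0.5), 20), (np.float64(0.6), 12), (np.float64(0.7), -7), (np.float64(0.8), 0), (np.float64(0.9), 2), (np.float64(1.0), 4), (np.float64(1.1), 4), (np.float64(1.2), -1), (np.float64(1.3), 0), (np.float64(1.4), 1), (np.float64(1.5), -2)]
```

Both covers match best at about 0.1 rad with the arm clear, and the carrier is home, so I hand in.

```bash
python3 -c "
from h import *
print(bot.job_done())"
```

```text
the job is handed in; nothing more can be done
None
```

The carrier is home against the stop and both covers closed and stayed down (about 0.1 rad) after I let go. I handed the job in at about 22 s; no verdict came back.

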